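Latch the wares-bay gate

ROBOT

A 7-joint arm with a two-finger parallel gripper is mounted at the origin on the work surface. World frame = base frame: x ahead of the robot, y to its left, z up, the work surface at z = 0. Lengths are in m, angles in rad, forces in N, time in s.
With the tool pointing down it reaches from about 0.4 to 0.925 m from the base axis. Payload 5.6 kg.
Tool frame: the origin (TCP) lies on the mounting face of the last link; the fingertips stand 173 mm ahead of it and the grasp point (between the pads) lies 155 mm ahead of it (r.grip_depth is the distance from the TCP to the grasp point, in m); z points along the fingers, y is the line along which they close (so a half turn about z gives the same grasp; the last joint's range is limited). The gripper opens to 85 mm and grips with 20 to 120 N. Pads are 22 mm wide; open, the fingers measure 114 mm over their backs; the gripper's body (76 mm by 85 mm) begins 54 mm behind the grasp point. The pads swing forward as they close: fully open they stand 13 mm farther back than shut.
Start: joints at [-1.284, 0.468, -0.012, 1.603, 0.006, 1.071, -0.056], TCP at [0.211, 0.615, 0.405] pointing down, gripper open.
Joint ranges: [-2.53, 2.53], [-0.31, 2.02], [-1.57, 1.55], [0.28, 2.44], [-1.29, 4.43], [0.15, 1.84], [-2.92, 2.92]. Speed limits (rad/s): [2.57, 2.57, 3.14, 3.14, 3.14, 3.14, 3.14].

INTERFACE

Orientations are given as [roll, pitch, yaw] about the fixed x, y, z axes, in that order (R = Rz(yaw) Ry(pitch) Rx(roll)).
In Python, from workcell import r, optics, nets gives the robot as it stands. The module is installed in compiled form; this text tells all that it offers.
- The arm moves only by the shell command python3 -m crank 'ROWS'. ROWS is JSON, a list of rows, each an object of numbers: "grip": the opening, from 0 (shut) to 1 (fully open); "dx", "dy", "dz": the shift along the tool's x, y, z in m; "yaw": the turn about the tool's z in degrees. A call has 1 to 8 rows; each row shifts and turns the commanded pose from where the row before left it, along the tool's axes as they then stand; what a row does not reach is not made up. A row lasts 1/8 s, in which the tool goes at most 62.5 mm and 10.7 degrees, less where a joint would pass 70% of its speed; a pose out of reach is approached as far as the arm can. A call is refused whole if a number of a shift passes 0.0625 or a number of a turn 10.7, either way. A call with a gripper value outside its range is refused whole. The fingers move at their own pace and stop on an object; the grip force is fixed at half the most. Time passes only in rows, so rows that do not move let the fingers close. It gives the time, the measured TCP pose, the force, the opening and the grip force at its end, in the units of the state.
- r.get_obs(): the state, without advancing time (a new reading comes with each control period).
- optics.snapshot(name): name is "scene" or "top" or "wrist"; returns a dict with "frame" (400x640x3 uint8, red, green, blue), "z_map" (400x640 float32, m along the optical axis (not along the pixel's ray), 0 where there is no reading), "camera_matrix" (3x3 intrinsics, pixels), "T" (4x4, takes a point from camera to world coordinates). Camera axes: x right, y down, z forward; pixel columns grow to the right and rows downward; lengths in m; the calibration is good to about 2 mm. A picture is of the moment at which its call begins.
- r.close_job(): hands the job in; it is judged then, once.
Trained networks look in the newest picture that a camera, given by its name, has taken for a name from the list of things; names that differ only in an ending like _2 or _b are one class to them, and where a whole thing is asked for, a point or a joint stands for the part that bears it (a point fixed in the world has none). Each returns a list of dicts, best first, with "conf" (0 to 1); they miss things now and then, are a little off and sometimes report something else, mostly with a low value. They report only what shows in the picture. A call takes as long as a camera call.
- nets.find_in(camera, target): "box" ([centre column, centre row, width, height] in pixels, round what is visible of it).
- nets.regions_of(camera, target): "pixels" (400x640 bool, what is visible of it) and "box" ([centre column, centre row, width, height] in pixels, round what is visible of it).
The state is a dict: "time": time; "joint_positions": joint angles; "qd": joint speeds; "effort": joint torques, N m; "ee_pos": TCP position; "orientation": TCP orientation; "ft_force": force on the tool from outside, world axes, zero at the start; "moment": the same for the moment, N m; "width": opening from 0.0 (shut) to 1.0 (fully open); "grip_force": force on a finger pad.
Only numpy, scipy, OpenCV 4.12 (cv2) and the standard library are available. Lean on these libraries where they do the work, as an engineer would, in place of code of your own. Each camera call takes 0.05 s, during which the arm holds its last target. There are 200 camera calls.

TASK

Close the low gate of the wares bay and latch it: lift the latch bar by its round thumb piece so that it clears the striker on the post, press the gate gently against its sprung rubber buffer until the bar is behind the striker, lower the bar fully into the catch, and let go. Until the bar is down in the catch never push on the post, its bracket or buffer with more than 16 N, do not force the bar down, and leave the bowl, beaker and hammer alone.

Things in the scene. Friction and masses are not known exactly. Their poses are not given: they have to be found in the camera images.
- gate_hinge (a point): Point on the gate's vertical hinge axis, 250 mm above the table, at the gate's left end seen from the robot. Axes are those of the bay, a fixed open wooden frame whose place and yaw vary: x into the bay (the way the gate closes), y along the closed gate towards the hinge, z up.
- gate (a joint): Angle of the low slatted wooden gate (300 mm wide, 24 mm thick, top edge 187 mm above the table, 0.9 kg) about its hinge, rad. 0 = nominally closed (gate along the bay's -y from the hinge); positive = open towards the robot, clockwise seen from above. Starts well open, stays where left (slight friction). Range -0.12 to 1.2.
- pin (a point): Pivot pin of the latch bar, across the gate, in the gate's mid-plane, 70 mm from the gate's hinge axis, 205 mm above the table.
- latch (a joint): Angle of the flat steel latch bar (8 mm thick, 14 mm high, 305 mm long, 0.14 kg) about its pin, rad. 0 = level, lying on the catch floor; positive = free end up; -0.045 = fully down on the gate's top rail, as at the start; at most 0.5. The pin is damped: let go, the bar falls slowly. Near 0.065 it is level with the striker's top; 0.10 or more clears it.
- thumb (a point): Centre of the bar's thumb piece: upright steel disc, 28 mm across, 12 mm thick, flat faces parallel to the gate, on a stem fixed to the bar. In the gate's mid-plane, 160 mm from the pin towards the free end, 45 mm above the bar's mid-line; 230 mm from the hinge axis. x = disc axis (across the gate), y along the bar to the pin. Free air to 40 mm below its centre: pinch across 12 mm from above.
- bar_end (a point): Point on the latch bar's underside, 334 mm from the gate's hinge axis, that comes to lie on the catch floor. The bar ends 26 mm beyond it.
- post: Fixed wooden post (64 x 44 mm, 165 mm tall) across the gateway from the hinge; origin at its foot, on the closed gate's line, 334 mm from the hinge axis; axes as gate_hinge. On it a dark steel bracket bears the catch and a buffer. The bracket is bolted through slots and sits up to 14 mm nearer or farther along x than nominal, differently each time; no reading shows this.
- catch (a point): NOMINAL foot of the striker's rear face (the bracket is up to 14 mm off in x), 198 mm up, level with the catch floor. The striker is a blunt upright lip 8 mm thick on the robot's side, top 214 mm above the table, 24 mm long; behind it the catch floor, a rubber pad (4 N per mm), then a back wall (top 222 mm) 17 mm behind the lip.
- buffer_tip (a point): NOMINAL tip of the rubber spring buffer behind the gate's free edge, 285 mm from the hinge, 145 mm up; it moves with the bracket. Spring 5 N/mm from zero: at 10 N the bar is just behind the striker, 11 to 14 N there (13 to 17 N pushed at the thumb piece) gives room; over 16 N strains it. Let go, it presses the bar forward onto the lip; eased before the bar is down, the gate springs back.
- bowl: Loose copper bowl, 110 mm across, 50 mm tall, in front of the post, to the right; bystander. Origin at its foot.
- beaker: Loose brass beaker, 70 mm across, 85 mm tall, right of the post; bystander. Origin at its foot.
- hammer: Loose hammer lying left of the bay; bystander.

How it is judged:
On the way:
1. the latch bar is lifted to at least 0.055 rad (value of joint latch above 0.055 rad), for 0.1 s.
At the end, for the whole second after the job is handed in: The gate is shut (gate angle under 0.055 rad) with the latch bar at rest on the floor of the catch behind the striker (latch angle between -0.015 and 0.02 rad), both still, held by the latch alone (value of joint gate below 0.055 rad and value of joint latch between -0.015 and 0.02 rad and velocity of joint gate between -0.05 and 0.05 rad/s and velocity of joint latch between -0.05 and 0.05 rad/s); the robot touches nothing.
It fails at once if the post with its bracket and buffer is pushed with more than 16 N while the bar is not yet down between striker and back wall (contact force between post and anything else above 16 N and (value of joint latch above 0.055 rad or value of joint latch below -0.02 rad)).
It fails at once if the post with its bracket is pushed or struck with more than 60 N at any time (contact force between post and anything else above 60 N).
It fails at once if the bowl is moved by more than 20 mm (distance of bowl from where it was at the start of the episode above 0.02 m).
It fails at once if the beaker is moved by more than 20 mm (distance of beaker from where it was at the start of the episode above 0.02 m).
It fails at once if the hammer is moved by more than 20 mm (distance of hammer from where it was at the start of the episode above 0.02 m).
It also fails if it takes over 67 s, if anything falls off the work surface, if the arm or the gripper's body presses on something with over 40 N, if the wrist force passes 120 N, or if a joint passes its speed limit or range.

## Working session

There is one attempt and no reset: what is moved stays moved. The work goes in short steps, Python scripts to look and compute and a shell command to move; the robot and the scene stay as the last step left them, time stands still between calls to the robot, and variables do not carry over. Pictures are saved under pics/ and viewed, at most 10 in all, crops included, and the job is handed in when it is done.

```bash
mkdir -p pics; cat > h.py <<'E'
import numpy as np, cv2
from workcell import r, optics, nets
def snap(n):
    s=optics.snapshot(n); return s
def pts(s,mask=None):
    z=s["z_map"]; K=s["camera_matrix"]; T=s["T"]
    v,u=np.nonzero((z>0) if mask is None else (mask&(z>0)))
    d=z[v,u]; c=np.c_[(u-K[0,2])*d/K[0,0],(v-K[1,2])*d/K[1,1],d]
    return c@T[:3,:3].T+T[:3,3]
def save(n,img): cv2.imwrite("pics/"+n,img[:,:,::-1])
E
python3 - <<'E'
from h import *
o=r.get_obs(); print({k:np.round(v,3) for k,v in o.items()})
for c in ["scene","top"]:
    s=snap(c); save(c+"1.png",s["frame"]); np.savez("/tmp/"+c,**s); print(c,np.round(s["T"],3).tolist(),s["camera_matrix"].tolist())
    for t in ["thumb","latch","gate","post","bowl","beaker","hammer"]:
        for m in nets.regions_of(c,t)[:2]:
            p=pts(s,m["pixels"]); print(t,round(m["conf"],2),np.round(m["box"]),np.round(np.median(p,0),3) if len(p) else None, np.round(np.percentile(p,[3,97],axis=0),3).tolist() if len(p) else '')
E
```

```text
{'time': np.float64(0.0), 'joint_positions': array([-1.284,  0.468, -0.012,  1.604,  0.006,  1.071, -0.056]), 'qd': array([-0.001,  0.   , -0.002,  0.001,  0.001, -0.   ,  0.001]), 'effort': array([-0.0000e+00, -5.3237e+01,  2.1000e-02, -2.5131e+01,  1.1000e-02,
        8.0000e-03,  0.0000e+00]), 'ee_pos': array([0.211, 0.615, 0.404]), 'orientation': array([-3.14 ,  0.   ,  2.812]), 'ft_force': array([ 0.585, -0.318,  0.642]), 'moment': array([-0.017, -0.01 , -0.034]), 'grip_force': np.float64(0.0), 'width': np.float64(0.998)}
scene [[0.566, 0.69, -0.451, 1.017], [0.824, -0.471, 0.314, -0.281], [0.004, -0.55, -0.835, 0.978], [0.0, 0.0, 0.0, 1.0]] [[398.4075545711761, 0.0, 325.6749683144191], [0.0, 398.4075545711761, 200.34852266229737], [0.0, 0.0, 1.0]]
thumb 0.9 [292. 196. 118.  23.] [ 0.541 -0.062  0.204] [[0.46, -0.155, 0.188], [0.626, 0.042, 0.255]]
latch 0.87 [291. 193. 119.  25.] [ 0.541 -0.057  0.203] [[0.448, -0.154, -0.0], [0.629, 0.053, 0.255]]
gate 0.6 [306. 215. 152.  63.] [ 0.585 -0.014  0.139] [[0.486, -0.122, 0.025], [0.683, 0.096, 0.219]]
post 0.61 [262. 280.  50.  59
[... 948 characters left out ...]
03.  90.] [ 0.547 -0.048  0.206] [[0.462, -0.146, 0.188], [0.639, 0.065, 0.255]]
latch 0.39 [449. 231.  38.  41.] [ 0.481 -0.337  0.021] [[0.433, -0.374, 0.002], [0.528, -0.285, 0.051]]
gate 0.82 [340. 188. 116.  97.] [ 0.576 -0.004  0.186] [[0.474, -0.137, 0.011], [0.672, 0.107, 0.245]]
post 0.93 [411. 162.  40.  54.] [ 0.641 -0.198  0.162] [[0.599, -0.227, 0.021], [0.691, -0.163, 0.214]]
bowl 0.55 [449. 231.  41.  45.] [ 0.481 -0.337  0.021] [[0.434, -0.375, 0.001], [0.529, -0.282, 0.051]]
beaker 0.97 [449. 182.  34.  22.] [ 0.602 -0.337  0.047] [[0.57, -0.356, 0.001], [0.631, -0.291, 0.085]]
hammer 0.61 [242. 168.  34.  95.] [0.67  0.245 0.023] [[0.523, 0.2, 0.014], [0.766, 0.267, 0.028]]
```

View pics/scene1.png

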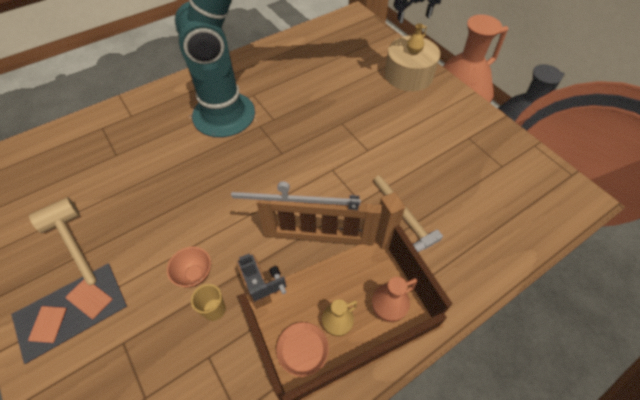

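View pics/top1.png

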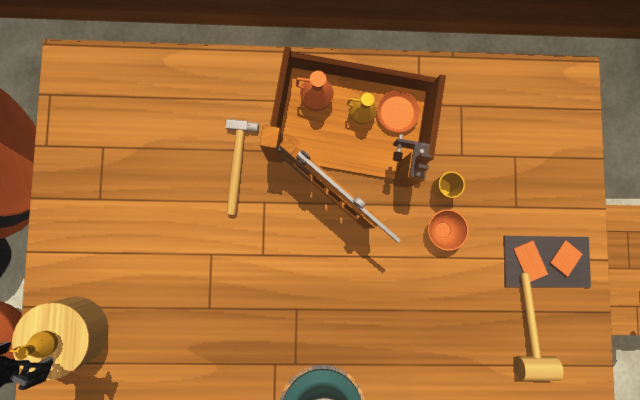

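```bash
cat > fit.py <<'E'
from h import *
def fitbar(s,m):
    p=pts(s,m); b=p[(p[:,2]>.175)&(p[:,2]<.222)]
    l=cv2.fitLine(b[:,:2].astype(np.float32),cv2.DIST_HUBER,0,.003,.001).ravel(); d=l[:2]*np.sign(l[1]); n=np.array([-d[1],d[0]])
    b=b[abs((b[:,:2]-l[2:])@n)<.012]; t=(b[:,:2]-l[2:])@d
    lo,hi=np.percentile(t,[1,99]); th=p[(p[:,2]>.228)]
    print("dir",np.round(d,3),"ang",np.degrees(np.arctan2(d[1],d[0])).round(2),"ends",np.round(l[2:]+lo*d,4),np.round(l[2:]+hi*d,4),"len",round(hi-lo,3))
    print("thumb",np.round(np.median(th,0),4),np.round(np.percentile(th,[2,98],axis=0),4).tolist(),len(th), "zslope",np.polyfit(t,b[:,2],1).round(4))
    return d,l
E
python3 - <<'E'
from fit import *
for c in ["scene","top"]:
    s=dict(np.load("/tmp/"+c+".npz"))
    s2=snap(c)
    m=nets.regions_of(c,"latch")[0]
    fitbar(s2,m["pixels"])
    m=nets.regions_of(c,"post")[0]; p=pts(s2,m["pixels"])
    for lo,hi in [(.12,.17),(.16,.19),(.19,.23)]:
        q=p[(p[:,2]>lo)&(p[:,2]<hi)]
        if len(q)>9: print("post",lo,len(q),np.round(cv2.minAreaRect(q[:,:2].astype(np.float32))[0],3),np.round(cv2.minAreaRect(q[:,:2].astype(np.float32))[1:][0],3),cv2.minAreaRect(q[:,:2].astype(np.float32))[2])
E
```

```text
dir [0.637 0.771] ang 50.4 ends [ 0.4587 -0.163 ] [0.6336 0.0485] len 0.274
thumb [ 0.5394 -0.0659  0.2496] [[0.53, -0.0752, 0.2316], [0.5475, -0.0557, 0.2581]] 100 zslope [0.0435 0.202 ]
post 0.12 539 [ 0.658 -0.201] [0.082 0.105] 82.62603759765625
post 0.16 673 [ 0.65  -0.199] [0.082 0.088] 81.94902801513672
post 0.19 220 [ 0.636 -0.217] [0.024 0.033] 81.08572387695312
dir [0.643 0.766] ang 50.01 ends [ 0.4552 -0.1529] [0.6427 0.0705] len 0.292
thumb [ 0.5329 -0.0598  0.2532] [[0.523, -0.0715, 0.2369], [0.543, -0.049, 0.2586]] 79 zslope [0.0447 0.2051]
post 0.12 469 [ 0.655 -0.197] [0.08 0.11] 84.9024429321289
post 0.16 545 [ 0.646 -0.196] [0.079 0.091] 84.8934326171875
post 0.19 181 [ 0.633 -0.213] [0.024 0.031] 80.9439697265625
```

The scene view shows the gate standing open, with the thumb disc at about (285,188), the post bracket at (262,280) and the bowl at (189,269). In the top view the thumb is at about (360,203), the bar's pin end at (300,157) and the bracket at (415,158). Both views put the thumb near (0.536, -0.063, 0.245) with the bar at about 50°. Next I rise, traverse and turn so I can look with the wrist camera.

```bash
python3 -m crank '[{"dz":-0.05},{"dz":-0.05},{"dx":-0.04,"dy":-0.041},{"dx":-0.04,"dy":-0.041},{"dx":-0.04,"dy":-0.041},{"dx":-0.04,"dy":-0.041},{"dx":-0.04,"dy":-0.041},{"dx":-0.04,"dy":-0.041}]'; python3 -m crank '[{"dx":-0.04,"dy":-0.041},{"dx":-0.04,"dy":-0.041},{"dx":-0.04,"dy":-0.041},{"dx":-0.04,"dy":-0.041},{"dx":-0.04,"dy":-0.041},{"dx":-0.04,"dy":-0.041},{"dx":-0.04,"dy":-0.041},{}]'; python3 -m crank '[{"yaw":10},{"yaw":10},{"yaw":10},{"yaw":10},{"yaw":10},{"yaw":10},{"yaw":10},{"yaw":10}]'; python3 -m crank '[{"yaw":10},{"yaw":10},{"yaw":10},{},{}]'
python3 - <<'E'
from fit import *
print(np.round(r.get_obs()["joint_positions"],2))
s=snap("wrist"); save("w1.png",s["frame"])
print(np.round(s["T"],3).tolist(),s["camera_matrix"].tolist())
for m in nets.regions_of("wrist","latch")[:2]:
    print(m["conf"],np.round(m["box"]))
    try: fitbar(s,m["pixels"])
    except Exception as e: print(e)
E
```

```text
[-1.28  0.47 -0.01  1.6   0.01  1.07 -0.06]
[[0.323, 0.91, 0.261, 0.143], [0.946, -0.311, -0.088, 0.639], [0.001, 0.275, -0.961, 0.373], [0.0, 0.0, 0.0, 1.0]] [[281.6735252962759, 0.0, 321.7804089421041], [0.0, 281.6735252962759, 200.34842109390232], [0.0, 0.0, 1.0]]validation failed for argument at $[0]...
validation failed for argument at $[0]...
validation failed for argument at $[0]...
validation failed for argument at $[0]...
```

```bash
python3 -m crank '[{"grip":1,"dx":0,"dy":0,"dz":-0.05,"yaw":0},{"grip":1,"dx":0,"dy":0,"dz":-0.05,"yaw":0}]'
```

```text
time: 1.45
ee_pos: [0.2105, 0.6149, 0.5054]
orientation: [-3.14, 0.0, 2.812]
ft_force: [-0.1, 1.3, 0.7]
width: 1.0
grip_force: 0.0
```

```bash
python3 -m crank '[{"grip":1,"dx":-0.04,"dy":-0.041,"dz":0,"yaw":0},{"grip":1,"dx":-0.04,"dy":-0.041,"dz":0,"yaw":0},{"grip":1,"dx":-0.04,"dy":-0.041,"dz":0,"yaw":0},{"grip":1,"dx":-0.04,"dy":-0.041,"dz":0,"yaw":0},{"grip":1,"dx":-0.04,"dy":-0.041,"dz":0,"yaw":0},{"grip":1,"dx":-0.04,"dy":-0.041,"dz":0,"yaw":0}]' && python3 -m crank '[{"grip":1,"dx":-0.04,"dy":-0.041,"dz":0,"yaw":0},{"grip":1,"dx":-0.04,"dy":-0.041,"dz":0,"yaw":0},{"grip":1,"dx":-0.04,"dy":-0.041,"dz":0,"yaw":0},{"grip":1,"dx":-0.04,"dy":-0.041,"dz":0,"yaw":0},{"grip":1,"dx":-0.04,"dy":-0.041,"dz":0,"yaw":0},{"grip":1,"dx":-0.04,"dy":-0.041,"dz":0,"yaw":0},{"grip":1,"dx":-0.04,"dy":-0.041,"dz":0,"yaw":0}]' && python3 -m crank '[{"grip":1,"dx":0,"dy":0,"dz":0,"yaw":10},{"grip":1,"dx":0,"dy":0,"dz":0,"yaw":10},{"grip":1,"dx":0,"dy":0,"dz":0,"yaw":10},{"grip":1,"dx":0,"dy":0,"dz":0,"yaw":10},{"grip":1,"dx":0,"dy":0,"dz":0,"yaw":10},{"grip":1,"dx":0,"dy":0,"dz":0,"yaw":10},{"grip":1,"dx":0,"dy":0,"dz":0,"yaw":10},{"grip":1,"dx":0,"dy":0,"dz":0,"yaw":10}]' && python3 -m crank '[{"grip":1,"dx":0,"dy":0,"dz":0,"yaw":10},{"grip":1,"dx":0,"dy":0,"dz":0,"yaw":10},{"grip":1,"dx":0,"dy":0,"dz":0,"yaw":10},{"grip":1,"dx":0,"dy":0,"dz":0,"yaw":0},{"grip":1,"dx":0,"dy":0,"dz":0,"yaw":0}]'
python3 - <<'E'
from fit import *
print(np.round(r.get_obs()["joint_positions"],2))
s=snap("wrist"); save("w1.png",s["frame"])
for m in nets.regions_of("wrist","latch")[:2]:
    print(m["conf"],np.round(m["box"]))
    try: fitbar(s,m["pixels"])
    except Exception as e: print(e)
for m in nets.regions_of("wrist","thumb")[:1]:
    print(m["conf"],np.round(m["box"]))
E
```

```text
time: 2.2
ee_pos: [0.3585, 0.3026, 0.505]
orientation: [3.141, 0.0, 2.812]
ft_force: [0.5, 0.4, -0.3]
width: 1.001
grip_force: 0.0
time: 3.08
ee_pos: [0.5303, -0.0594, 0.5051]
orientation: [3.141, 0.001, 2.812]
ft_force: [0.9, 0.6, -0.3]
width: 0.998
grip_force: 0.0
time: 4.08
ee_pos: [0.5298, -0.0577, 0.5048]
orientation: [3.141, -0.0, 1.41]
ft_force: [-0.0, 0.4, -0.3]
width: 0.998
grip_force: 0.0
time: 4.7
ee_pos: [0.5298, -0.0576, 0.5048]
orientation: [3.142, -0.0, 0.895]
ft_force: [0.6, -1.2, 0.7]
width: 1.003
grip_force: 0.0
[-0.64  0.2   0.81  1.81 -0.16  1.2  -0.46]
0.69 [331. 151.  16. 302.]
dir [0.642 0.767] ang 50.09 ends [ 0.4542 -0.1549] [0.6373 0.0639] len 0.285
thumb [ 0.5361 -0.0574  0.2534] [[0.5247, -0.0699, 0.2428], [0.5453, -0.0476, 0.2563]] 467 zslope [0.0443 0.2056]
0.5 [458. 264.  62.  49.]
OpenCV(4.12.0) /io/opencv/modules/imgproc/src/linefit.cpp:50: error: (-215:Assertion failed) count > 0 in function 'fitLine2D_wods'

0.97 [330. 152.  21. 303.]
```

View pics/w1.png

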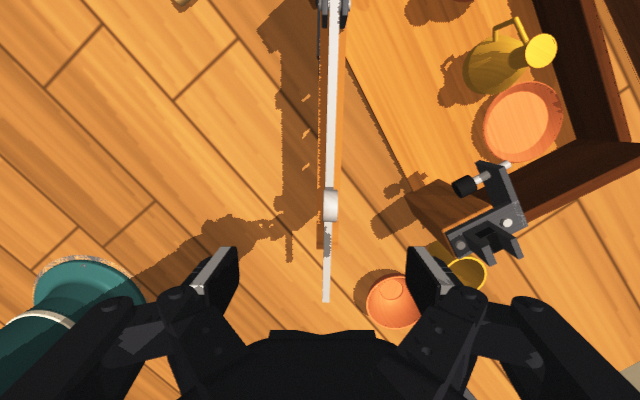

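The wrist view shows the bar upright at column 328, the thumb at (330,205), the bracket at about (490,210) with the buffer at (463,187), and the bowl at (393,300). All views agree that the thumb is near (0.535, -0.059), height 0.243. Next I descend over it and measure the bracket at the same time.

```bash
python3 -m crank '[{"grip":1,"dx":0.002,"dy":0.005,"dz":0.02,"yaw":1.2},{"grip":1,"dx":0,"dy":0,"dz":0.02,"yaw":0},{"grip":1,"dx":0,"dy":0,"dz":0.02,"yaw":0},{"grip":1,"dx":0,"dy":0,"dz":0.015,"yaw":0},{"grip":1,"dx":0,"dy":0,"dz":0,"yaw":0},{"grip":1,"dx":0,"dy":0,"dz":0,"yaw":0}]'
python3 - <<'E'
from fit import *
s=snap("wrist"); save("w2.png",s["frame"])
for m in nets.regions_of("wrist","latch")[:1]: fitbar(s,m["pixels"])
top=np.load("/tmp/top.npz"); p=pts(top)
# bay back wall: tall points far in x
q=p[(p[:,0]>.72)&(p[:,2]>.05)&(p[:,2]<.2)&(abs(p[:,1])<.3)]
q2=q[(q[:,2]>np.percentile(q[:,2],60))]
l=cv2.fitLine(q[q[:,0]>.8][:,:2].astype(np.float32),cv2.DIST_HUBER,0,.003,.001).ravel(); print("back",l,np.degrees(np.arctan2(l[1],l[0])))
psi=np.radians(-8.5); H=np.array([.6827,.1174]); X=np.array([np.cos(psi),np.sin(psi)]);Y=np.array([-X[1],X[0]])
for nm,ss in (("wrist",s),("top",top),("scene",np.load("/tmp/scene.npz"))):
    p=pts(ss); b=np.c_[(p[:,:2]-H)@X,(p[:,:2]-H)@Y,p[:,2]]
    k=b[(abs(b[:,0])<.05)&(b[:,1]<-.29)&(b[:,1]>-.37)&(b[:,2]>.192)&(b[:,2]<.24)]
    print(nm,len(k), np.round(np.percentile(k,[2,50,98],axis=0),4).tolist() if len(k) else '')
    if len(k):
        h,e=np.histogram(k[:,0],bins=np.arange(-.05,.05,.004)); print([(round(a*1000),c,round(k[(k[:,0]>=a)&(k[:,0]<a+.004)][:,2].max()*1000) if c else 0) for a,c in zip(e,h) if c])
E
```

```text
time: 5.6
ee_pos: [0.5353, -0.0595, 0.43]
orientation: [3.141, -0.0, 0.871]
ft_force: [-0.0, 0.4, -0.0]
width: 1.006
grip_force: 0.0
dir [0.641 0.768] ang 50.13 ends [ 0.4702 -0.1365] [0.6221 0.0454] len 0.237
thumb [ 0.5372 -0.0564  0.2535] [[0.5261, -0.0687, 0.2411], [0.5455, -0.0476, 0.2561]] 943 zslope [0.0431 0.2062]
back [ 0.06246879 -0.99804693  0.8712544  -0.06120379] -86.418465
wrist 2002 [[-0.0155, -0.3449, 0.1928], [0.0082, -0.3275, 0.2052], [0.0153, -0.3211, 0.2214]]
[(-18, np.int64(210), 214), (-14, np.int64(189), 214), (-10, np.int64(162), 215), (-6, np.int64(62), 198), (-2, np.int64(138), 198), (2, np.int64(156), 199), (6, np.int64(533), 222), (10, np.int64(403), 222), (14, np.int64(149), 222)]
top 189 [[-0.0154, -0.3465, 0.1932], [0.0024, -0.3333, 0.2057], [0.0152, -0.3223, 0.2234]]
[(-18, np.int64(29), 218), (-14, np.int64(20), 217), (-10, np.int64(18), 216), (-6, np.int64(9), 200), (-2, np.int64(18), 200), (2, np.int64(18), 202), (6, np.int64(30), 219), (10, np.int64(35), 224), (14, np.int64(12), 224)]
scene 210 [[-0.0119, -0.3485, 0.1942], [0.0002, -0.3372, 0.2118], [0.0193, -0.3258, 0.224]]
[(-14, np.int64(16), 216), (-10, np.int64(18), 217), (-6, np.int64(64), 215), (-2, np.int64(8), 199), (10, np.int64(9), 224), (14, np.int64(40), 224), (18, np.int64(55), 224)]
```

The bracket shows clearly: striker rear face, floor and back wall are all resolved, and the slot lies at a gate direction of about 81°. Now I descend and grip.

```bash
python3 -m crank '[{"grip":1,"dx":0.001,"dy":0,"dz":0.015,"yaw":0},{"grip":1,"dx":0,"dy":0,"dz":0.013,"yaw":0},{"grip":1,"dx":0,"dy":0,"dz":0,"yaw":0},{"grip":0.5,"dx":0,"dy":0,"dz":0,"yaw":0},{"grip":0.3,"dx":0,"dy":0,"dz":0,"yaw":0},{"grip":0.1,"dx":0,"dy":0,"dz":0,"yaw":0},{"grip":0,"dx":0,"dy":0,"dz":0,"yaw":0},{"grip":0,"dx":0,"dy":0,"dz":0,"yaw":0}]' && python3 -m crank '[{"grip":0,"dx":0,"dy":0,"dz":0,"yaw":0},{"grip":0,"dx":0,"dy":0,"dz":0,"yaw":0}]'
python3 - <<'E'
from fit import *
s=snap("wrist"); save("w3.png",s["frame"])
for m in nets.regions_of("wrist","latch")[:1]: print(m["conf"],m["box"])
E
```

```text
time: 6.7
ee_pos: [0.5358, -0.0587, 0.4021]
orientation: [3.141, -0.001, 0.871]
ft_force: [-0.2, -0.2, 2.3]
width: 0.127
grip_force: 61.5
time: 6.95
ee_pos: [0.5358, -0.0587, 0.402]
orientation: [3.141, -0.0, 0.871]
ft_force: [-0.3, -1.1, 3.4]
width: 0.129
grip_force: 61.6
0.74 [324.2, 166.2, 23.3, 332.4]
```

View pics/w3.png

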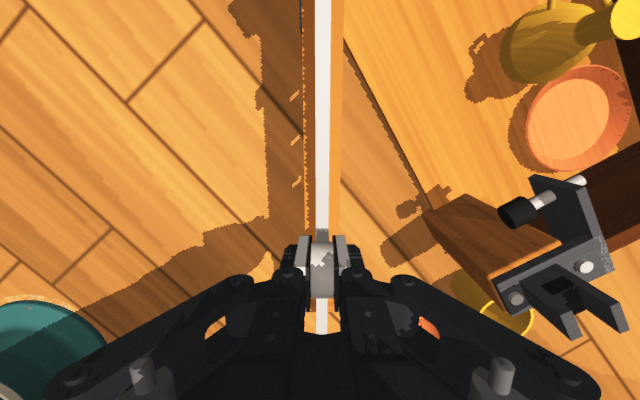

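The disc is gripped squarely, at about (322,268). Now I lift along the pin arc, then check.

```bash
python3 -m crank '[{"grip":0,"dx":0.0011,"dy":0,"dz":-0.0035,"yaw":0},{"grip":0,"dx":0.0011,"dy":0,"dz":-0.0035,"yaw":0},{"grip":0,"dx":0.0011,"dy":0,"dz":-0.0035,"yaw":0},{"grip":0,"dx":0.0011,"dy":0,"dz":-0.0035,"yaw":0},{"grip":0,"dx":0.0011,"dy":0,"dz":-0.0035,"yaw":0},{"grip":0,"dx":0.0012,"dy":0,"dz":-0.0035,"yaw":0},{"grip":0,"dx":0.0012,"dy":0,"dz":-0.0035,"yaw":0},{"grip":0,"dx":0.0012,"dy":0,"dz":-0.0035,"yaw":0}]' && python3 -m crank '[{"grip":0,"dx":0,"dy":0,"dz":0,"yaw":0},{"grip":0,"dx":0,"dy":0,"dz":0,"yaw":0}]'
python3 - <<'E'
from fit import *
for c in ["scene","top"]:
    s=snap(c)
    for m in nets.regions_of(c,"latch")[:1]: print(m["conf"],m["box"]); fitbar(s,m["pixels"])
E
```

```text
time: 8.05
ee_pos: [0.5419, -0.0506, 0.4299]
orientation: [3.141, -0.002, 0.872]
ft_force: [4.0, 4.9, -7.6]
width: 0.127
grip_force: 59.5
time: 8.3
ee_pos: [0.542, -0.0507, 0.43]
orientation: [3.141, -0.002, 0.872]
ft_force: [3.2, 2.7, -6.8]
width: 0.124
grip_force: 59.6
0.67 [291.2, 192.3, 118.7, 27.6]
dir [0.64  0.768] ang 50.21 ends [ 0.537  -0.0659] [0.6339 0.0504] len 0.151
thumb [ 0.4992 -0.1068  0.238 ] [[0.4584, -0.1557, 0.2287], [0.5604, -0.0325, 0.249]] 363 zslope [-0.0843  0.213 ]
0.62 [321.2, 172.8, 47.3, 38.1]
dir [0.682 0.731] ang 47.01 ends [ 0.5633 -0.0172] [0.6477 0.0733] len 0.124
thumb [ 0.573  -0.012   0.2295] [[0.573, -0.012, 0.2295], [0.573, -0.012, 0.2295]] 1 zslope [-0.0741  0.2134]
```

The bar's free end is at about 0.249 m, which corresponds to a latch angle of about 0.13. Now I swing the gate closed along the hinge arc.

```bash
python3 -m crank '[{"grip":0,"dx":0.0002,"dy":0.0077,"dz":0,"yaw":-2},{"grip":0,"dx":0.0003,"dy":0.0116,"dz":0,"yaw":-3},{"grip":0,"dx":0.0003,"dy":0.0116,"dz":0,"yaw":-3},{"grip":0,"dx":0.0003,"dy":0.0116,"dz":0,"yaw":-3}]' && python3 -m crank '[{"grip":0,"dx":0.0003,"dy":0.0116,"dz":0,"yaw":-3},{"grip":0,"dx":0.0003,"dy":0.0116,"dz":0,"yaw":-3},{"grip":0,"dx":0.0003,"dy":0.0116,"dz":0,"yaw":-3},{"grip":0,"dx":0.0002,"dy":0.0077,"dz":0,"yaw":-2},{"grip":0,"dx":0,"dy":0,"dz":0,"yaw":0},{"grip":0,"dx":0,"dy":0,"dz":0,"yaw":0}]'
```

```text
time: 9.0
ee_pos: [0.577, -0.075, 0.4298]
orientation: [-3.141, -0.001, 1.066]
ft_force: [2.0, 3.2, -5.3]
width: 0.127
grip_force: 59.8
time: 9.75
ee_pos: [0.6154, -0.092, 0.4297]
orientation: [-3.142, -0.001, 1.255]
ft_force: [2.1, 3.2, -5.4]
width: 0.131
grip_force: 59.8
```

```bash
python3 -m crank '[{"grip":0,"dx":0.0002,"dy":0.0077,"dz":0,"yaw":-2},{"grip":0,"dx":0.0002,"dy":0.0077,"dz":0,"yaw":-2},{"grip":0,"dx":0.0001,"dy":0.0039,"dz":0,"yaw":-1},{"grip":0,"dx":0.0001,"dy":0.0039,"dz":0,"yaw":-1},{"grip":0,"dx":0,"dy":0,"dz":0,"yaw":0},{"grip":0,"dx":0,"dy":0,"dz":0,"yaw":0}]'
python3 - <<'E'
from h import *
s=snap("wrist"); save("w4.png",s["frame"])
np.savez("/tmp/w4",**s)
p=pts(s); H=np.array([.6827,.1174]); psi=np.radians(-8.5); X=np.array([np.cos(psi),np.sin(psi)]);Y=np.array([-X[1],X[0]])
b=np.c_[(p[:,:2]-H)@X,(p[:,:2]-H)@Y,p[:,2]]
k=b[(b[:,0]>-.05)&(b[:,0]<.03)&(b[:,1]<-.315)&(b[:,1]>-.362)&(b[:,2]>.192)&(b[:,2]<.27)]
h,e=np.histogram(k[:,0],bins=np.arange(-.05,.03,.003))
for a,c in zip(e,h):
    if c: q=k[(k[:,0]>=a)&(k[:,0]<a+.003)]; print(round(a*1000),c,np.round(np.percentile(q[:,2],[5,50,95])*1000),np.round(q[:,1].min(),3),np.round(q[:,1].max(),3))
E
```

```text
time: 10.5
ee_pos: [0.6382, -0.0981, 0.4296]
orientation: [-3.142, -0.0, 1.361]
ft_force: [1.3, 5.2, -5.4]
width: 0.127
grip_force: 59.8
-17 7 [192. 196. 199.] -0.323 -0.321
-14 20 [193. 196. 199.] -0.323 -0.322
-11 22 [192. 195. 199.] -0.323 -0.321
-8 14 [193. 195. 197.] -0.323 -0.321
-5 4 [194. 196. 196.] -0.323 -0.322
```

View pics/w4.png

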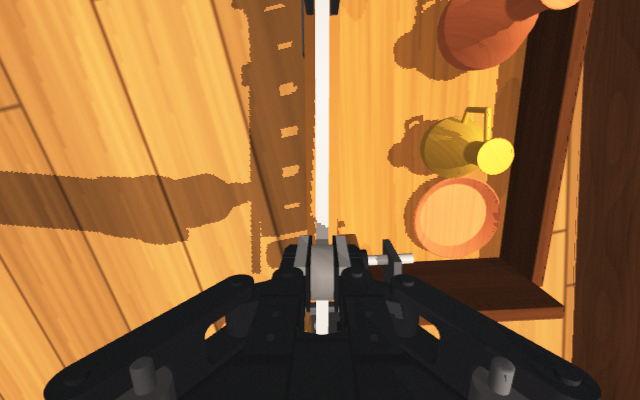

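The wrist view has the bar straight at column 322. The striker is now mostly hidden behind the gripper, with the bracket edge at (395,260). From here I go by force, in small steps.

```bash
python3 -m crank '[{"grip":0,"dx":0,"dy":0.001,"dz":0,"yaw":-0.26},{"grip":0,"dx":0,"dy":0.001,"dz":0,"yaw":-0.26},{"grip":0,"dx":0.0001,"dy":0.001,"dz":0,"yaw":-0.26},{"grip":0,"dx":0,"dy":0,"dz":0,"yaw":0}]'
```

```text
time: 11.05
ee_pos: [0.641, -0.0987, 0.4296]
orientation: [-3.141, -0.0, 1.374]
ft_force: [0.7, 4.6, -6.1]
width: 0.124
grip_force: 59.8
```

```bash
python3 -m crank '[{"grip":0,"dx":0,"dy":0.0008,"dz":0,"yaw":-0.2},{"grip":0,"dx":0,"dy":0.0008,"dz":0,"yaw":-0.2},{"grip":0,"dx":0,"dy":0,"dz":0,"yaw":0}]'
```

```text
time: 11.42
ee_pos: [0.6425, -0.099, 0.4296]
orientation: [-3.141, -0.0, 1.381]
ft_force: [0.5, 4.8, -4.4]
width: 0.13
grip_force: 59.8
```

```bash
python3 -m crank '[{"grip":0,"dx":0,"dy":0.0006,"dz":0,"yaw":-0.15},{"grip":0,"dx":0,"dy":0.0006,"dz":0,"yaw":-0.15},{"grip":0,"dx":0,"dy":0,"dz":0,"yaw":0}]'
```

```text
time: 11.8
ee_pos: [0.6436, -0.0992, 0.4296]
orientation: [-3.141, -0.0, 1.386]
ft_force: [0.6, 5.4, -5.9]
width: 0.125
grip_force: 59.8
```

```bash
python3 -m crank '[{"grip":0,"dx":0,"dy":0.0006,"dz":0,"yaw":-0.15},{"grip":0,"dx":0,"dy":0.0006,"dz":0,"yaw":-0.15},{"grip":0,"dx":0,"dy":0,"dz":0,"yaw":0}]'
```

```text
time: 12.18
ee_pos: [0.6448, -0.0995, 0.4295]
orientation: [-3.141, -0.0, 1.391]
ft_force: [1.1, 5.1, -5.3]
width: 0.13
grip_force: 59.8
```

```bash
python3 -m crank '[{"grip":0,"dx":0,"dy":0.0006,"dz":0,"yaw":-0.15},{"grip":0,"dx":0,"dy":0.0006,"dz":0,"yaw":-0.15},{"grip":0,"dx":0,"dy":0,"dz":0,"yaw":0}]'
```

```text
time: 12.55
ee_pos: [0.646, -0.0997, 0.4295]
orientation: [-3.141, -0.0, 1.397]
ft_force: [-0.4, 3.8, -4.5]
width: 0.128
grip_force: 59.8
```

```bash
python3 -m crank '[{"grip":0,"dx":0,"dy":0.0004,"dz":0,"yaw":-0.1},{"grip":0,"dx":0,"dy":0.0004,"dz":0,"yaw":-0.1},{"grip":0,"dx":0,"dy":0,"dz":0,"yaw":0}]'
```

```text
time: 12.92
ee_pos: [0.6467, -0.0998, 0.4295]
orientation: [-3.141, -0.0, 1.4]
ft_force: [-0.6, 4.8, -5.4]
width: 0.125
grip_force: 59.8
```

```bash
python3 -m crank '[{"grip":0,"dx":0,"dy":0.0004,"dz":0,"yaw":-0.1},{"grip":0,"dx":0,"dy":0.0004,"dz":0,"yaw":-0.1},{"grip":0,"dx":0,"dy":0,"dz":0,"yaw":0},{"grip":0,"dx":0,"dy":0,"dz":0,"yaw":0}]'; python3 -c "
from h import *
print(r.get_obs()['ft_force'])"
```

```text
time: 13.42
ee_pos: [0.6475, -0.0999, 0.4295]
orientation: [-3.141, -0.0, 1.404]
ft_force: [0.1, 5.2, -5.5]
width: 0.127
grip_force: 59.8
[ 0.10179929  5.17243792 -5.47549127]
```

```bash
python3 -m crank '[{"grip":0,"dx":0,"dy":0.0006,"dz":0,"yaw":-0.15},{"grip":0,"dx":0,"dy":0.0006,"dz":0,"yaw":-0.15},{"grip":0,"dx":0,"dy":0,"dz":0,"yaw":0},{"grip":0,"dx":0,"dy":0,"dz":0,"yaw":0}]'
```

```text
time: 13.92
ee_pos: [0.6484, -0.1002, 0.4294]
orientation: [-3.14, -0.001, 1.408]
ft_force: [-1.2, 5.5, -6.0]
width: 0.128
grip_force: 59.9
```

```bash
python3 -m crank '[{"grip":0,"dx":0,"dy":0.0004,"dz":0,"yaw":-0.1},{"grip":0,"dx":0,"dy":0.0004,"dz":0,"yaw":-0.1},{"grip":0,"dx":0,"dy":0,"dz":0,"yaw":0},{"grip":0,"dx":0,"dy":0,"dz":0,"yaw":0}]'
```

```text
time: 14.42
ee_pos: [0.6488, -0.1004, 0.4292]
orientation: [-3.138, -0.001, 1.411]
ft_force: [-4.8, 5.7, -3.7]
width: 0.131
grip_force: 59.9
```

```bash
python3 -m crank '[{"grip":0,"dx":0,"dy":0.0004,"dz":0,"yaw":-0.08},{"grip":0,"dx":0,"dy":0.0004,"dz":0,"yaw":-0.08},{"grip":0,"dx":0,"dy":0,"dz":0,"yaw":0},{"grip":0,"dx":0,"dy":0,"dz":0,"yaw":0}]'
```

```text
time: 14.92
ee_pos: [0.6493, -0.1005, 0.4291]
orientation: [-3.137, -0.001, 1.414]
ft_force: [-5.1, 4.8, -4.3]
width: 0.124
grip_force: 60.0
```

```bash
python3 -m crank '[{"grip":0,"dx":0,"dy":0.0004,"dz":0,"yaw":-0.08},{"grip":0,"dx":0,"dy":0,"dz":0,"yaw":0},{"grip":0,"dx":0,"dy":0,"dz":0,"yaw":0}]'
```

```text
time: 15.3
ee_pos: [0.6495, -0.1006, 0.429]
orientation: [-3.136, -0.001, 1.415]
ft_force: [-6.3, 5.3, -3.6]
width: 0.127
grip_force: 60.0
```

```bash
cat > f.py <<'E'
from h import *
F=[];M=[]
for i in range(5): snap("top"); o=r.get_obs(); F.append(o["ft_force"]); M.append(o["moment"])
y=o["orientation"][2]; f=np.mean(F,0)
print("across %.2f along %.2f z %.2f yaw %.2f t %.2f"%(f[0]*np.sin(y)-f[1]*np.cos(y),f[0]*np.cos(y)+f[1]*np.sin(y),f[2],np.degrees(y),o["time"]),np.round(np.mean(M,0),2), np.round(o["ee_pos"],4))
E
python3 f.py; python3 -m crank '[{"grip":0,"dx":0,"dy":0.0004,"dz":0,"yaw":-0.08},{"grip":0,"dx":0,"dy":0.0004,"dz":0,"yaw":-0.08},{"grip":0,"dx":0,"dy":0,"dz":0,"yaw":0},{"grip":0,"dx":0,"dy":0,"dz":0,"yaw":0}]' >/dev/null; python3 f.py
```

```text
across -6.82 along 4.78 z -4.15 yaw 81.08 t 15.55 [ 1.09  0.93 -0.12] [ 0.6495 -0.1006  0.429 ]
across -8.68 along 4.76 z -3.44 yaw 81.22 t 16.30 [ 1.19  1.23 -0.16] [ 0.65   -0.1008  0.4288]
```

```bash
python3 -m crank '[{"grip":0,"dx":0,"dy":0.0004,"dz":0,"yaw":-0.05},{"grip":0,"dx":0,"dy":0.0004,"dz":0,"yaw":-0.05},{"grip":0,"dx":0,"dy":0.0004,"dz":0,"yaw":-0.05},{"grip":0,"dx":0,"dy":0.0004,"dz":0,"yaw":-0.05},{"grip":0,"dx":0,"dy":0,"dz":0,"yaw":0},{"grip":0,"dx":0,"dy":0,"dz":0,"yaw":0}]' >/dev/null; python3 f.py
```

```text
across -12.01 along 4.26 z -2.78 yaw 81.40 t 17.30 [ 1.3   1.78 -0.22] [ 0.6509 -0.1011  0.4285]
```

```bash
python3 -m crank '[{"grip":0,"dx":0,"dy":0.0005,"dz":0,"yaw":-0.05},{"grip":0,"dx":0,"dy":0.0005,"dz":0,"yaw":-0.05},{"grip":0,"dx":0,"dy":0.0004,"dz":0,"yaw":-0.05},{"grip":0,"dx":0,"dy":0.0004,"dz":0,"yaw":0},{"grip":0,"dx":0,"dy":0,"dz":0,"yaw":0},{"grip":0,"dx":0,"dy":0,"dz":0,"yaw":0}]' >/dev/null; python3 f.py; python3 - <<'E'
from h import *
H=np.array([.6827,.1174]); psi=np.radians(-8.5); X=np.array([np.cos(psi),np.sin(psi)]);Y=np.array([-X[1],X[0]])
for n in ("scene","top"):
    s=snap(n); print(n); cv2.imwrite("pics/%s_z.png"%n, cv2.resize(s["frame"][150:330,170:410] if n=="scene" else s["frame"][90:230,280:480],None,fx=3,fy=3)[:,:,::-1])
    p=pts(s); b=np.c_[(p[:,:2]-H)@X,(p[:,:2]-H)@Y,p[:,2]]
    k=b[(b[:,0]>-.03)&(b[:,0]<.03)&(b[:,1]<-.30)&(b[:,1]>-.37)&(b[:,2]>.192)&(b[:,2]<.275)]
    h,e=np.histogram(k[:,0],bins=np.arange(-.03,.03,.003))
    for a,c in zip(e,h):
        if c: q=k[(k[:,0]>=a)&(k[:,0]<a+.003)]; print(round(a*1000),c,np.round(np.percentile(q[:,2],[5,50,95])*1000),np.round(q[:,1].min(),3),np.round(q[:,1].max(),3))
E
```

```text
across -15.94 along 4.47 z -2.18 yaw 81.53 t 18.30 [ 1.45  2.47 -0.23] [ 0.6519 -0.1015  0.4281]
scene
-9 3 [202. 203. 205.] -0.332 -0.329
-6 64 [198. 208. 246.] -0.359 -0.3
-3 48 [196. 242. 247.] -0.362 -0.301
0 61 [231. 242. 246.] -0.361 -0.302
3 89 [229. 238. 246.] -0.36 -0.3
9 2 [221. 221. 221.] -0.331 -0.326
12 13 [220. 222. 223.] -0.348 -0.327
15 43 [195. 216. 223.] -0.349 -0.326
18 46 [195. 208. 221.] -0.348 -0.325
top
-9 6 [234. 243. 247.] -0.357 -0.35
-6 4 [245. 246. 247.] -0.358 -0.35
-3 5 [243. 247. 248.] -0.356 -0.35
0 3 [243. 243. 247.] -0.356 -0.353
```

View pics/scene_z.png

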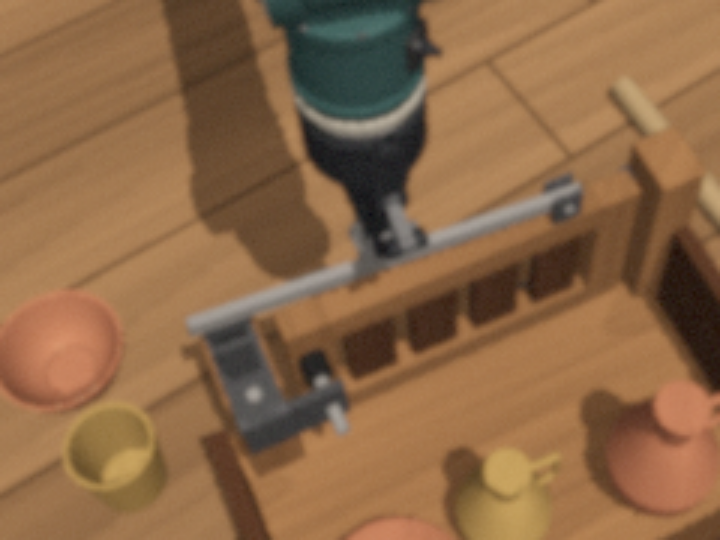

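The scene crop shows the raised bar running to its tip at (200,325), just over and behind the striker. The buffer is pressed at (320,370), and the force is about 15 N at the thumb, so I start lowering in stages.

```bash
python3 -m crank '[{"grip":0,"dx":-0.0007,"dy":0,"dz":0.002,"yaw":0},{"grip":0,"dx":-0.0007,"dy":0,"dz":0.002,"yaw":0},{"grip":0,"dx":-0.0007,"dy":0,"dz":0.002,"yaw":0},{"grip":0,"dx":0,"dy":0,"dz":0,"yaw":0},{"grip":0,"dx":0,"dy":0,"dz":0,"yaw":0}]' >/dev/null; python3 f.py
```

```text
across -16.86 along 3.70 z 0.97 yaw 81.49 t 19.27 [ 1.75  2.75 -0.25] [ 0.6515 -0.1038  0.4228]
```

```bash
python3 -m crank '[{"grip":0,"dx":-0.0007,"dy":0,"dz":0.002,"yaw":0},{"grip":0,"dx":-0.0007,"dy":0,"dz":0.002,"yaw":0},{"grip":0,"dx":0,"dy":0,"dz":0,"yaw":0},{"grip":0,"dx":0,"dy":0,"dz":0,"yaw":0}]' >/dev/null; python3 f.py;  python3 -m crank '[{"grip":0,"dx":-0.0007,"dy":0,"dz":0.002,"yaw":0},{"grip":0,"dx":0,"dy":0,"dz":0,"yaw":0},{"grip":0,"dx":0,"dy":0,"dz":0,"yaw":0}]' >/dev/null; python3 f.py
```

```text
across -16.51 along 3.25 z 0.25 yaw 81.47 t 20.02 [ 1.49  2.7  -0.24] [ 0.6512 -0.1056  0.4187]
across -16.48 along 3.27 z 0.53 yaw 81.48 t 20.65 [ 1.52  2.74 -0.24] [ 0.6511 -0.1063  0.4168]
```

```bash
python3 -m crank '[{"grip":0,"dx":-0.0006,"dy":0,"dz":0.0015,"yaw":0},{"grip":0,"dx":-0.0006,"dy":0,"dz":0.0015,"yaw":0},{"grip":0,"dx":-0.0006,"dy":0,"dz":0.0015,"yaw":0},{"grip":0,"dx":0,"dy":0,"dz":0,"yaw":0},{"grip":0,"dx":0,"dy":0,"dz":0,"yaw":0}]' >/dev/null; python3 f.py;  python3 -m crank '[{"grip":0,"dx":-0.0003,"dy":0,"dz":0.001,"yaw":0},{"grip":0,"dx":-0.0003,"dy":0,"dz":0.001,"yaw":0},{"grip":0,"dx":0,"dy":0,"dz":0,"yaw":0},{"grip":0,"dx":0,"dy":0,"dz":0,"yaw":0}]' >/dev/null; python3 f.py
```

```text
across -16.32 along 3.15 z 0.55 yaw 81.48 t 21.52 [ 1.47  2.73 -0.22] [ 0.6508 -0.1081  0.4122]
across -16.71 along 2.83 z 1.26 yaw 81.48 t 22.27 [ 1.49  2.76 -0.23] [ 0.6507 -0.1088  0.4103]
```

```bash
python3 -m crank '[{"grip":0,"dx":-0.0003,"dy":0,"dz":0.0008,"yaw":0},{"grip":0,"dx":0,"dy":0,"dz":0,"yaw":0},{"grip":0,"dx":0,"dy":0,"dz":0,"yaw":0}]' >/dev/null; python3 f.py;  python3 -m crank '[{"grip":0,"dx":0,"dy":0,"dz":0.0005,"yaw":0},{"grip":0,"dx":0,"dy":0,"dz":0,"yaw":0},{"grip":0,"dx":0,"dy":0,"dz":0,"yaw":0}]' >/dev/null; python3 f.py
python3 - <<'E'
from h import *
H=np.array([.6827,.1174]); psi=np.radians(-8.5); X=np.array([np.cos(psi),np.sin(psi)]);Y=np.array([-X[1],X[0]])
s=snap("scene"); cv2.imwrite("pics/s2.png", cv2.resize(s["frame"][210:320,210:360],None,fx=5,fy=5,interpolation=cv2.INTER_CUBIC)[:,:,::-1])
p=pts(s); b=np.c_[(p[:,:2]-H)@X,(p[:,:2]-H)@Y,p[:,2]]
k=b[(b[:,0]>-.03)&(b[:,0]<.03)&(b[:,1]<-.30)&(b[:,1]>-.37)&(b[:,2]>.192)&(b[:,2]<.275)]
h,e=np.histogram(k[:,0],bins=np.arange(-.03,.03,.003))
for a,c in zip(e,h):
    if c: q=k[(k[:,0]>=a)&(k[:,0]<a+.003)]; print(round(a*1000),c,np.round(np.percentile(q[:,2],[5,50,95])*1000),np.round(q[:,1].min(),3),np.round(q[:,1].max(),3))
E
```

```text
across -16.74 along 2.98 z 1.59 yaw 81.47 t 22.90 [ 1.52  2.8  -0.25] [ 0.6507 -0.1091  0.4097]
across -17.16 along 3.14 z 3.28 yaw 81.47 t 23.52 [ 1.56  2.94 -0.25] [ 0.6506 -0.1091  0.4095]
-15 4 [213. 214. 215.] -0.343 -0.327
-12 15 [213. 214. 216.] -0.348 -0.325
-9 15 [212. 214. 216.] -0.349 -0.327
-6 31 [209. 212. 215.] -0.359 -0.304
-3 34 [210. 212. 213.] -0.362 -0.3
0 44 [201. 212. 214.] -0.363 -0.301
3 83 [199. 209. 213.] -0.362 -0.3
6 1 [202. 202. 202.] -0.302 -0.302
9 1 [220. 220. 220.] -0.331 -0.331
12 12 [221. 222. 224.] -0.348 -0.326
15 36 [196. 218. 224.] -0.349 -0.325
18 57 [193. 207. 222.] -0.349 -0.326
```

View pics/s2.png

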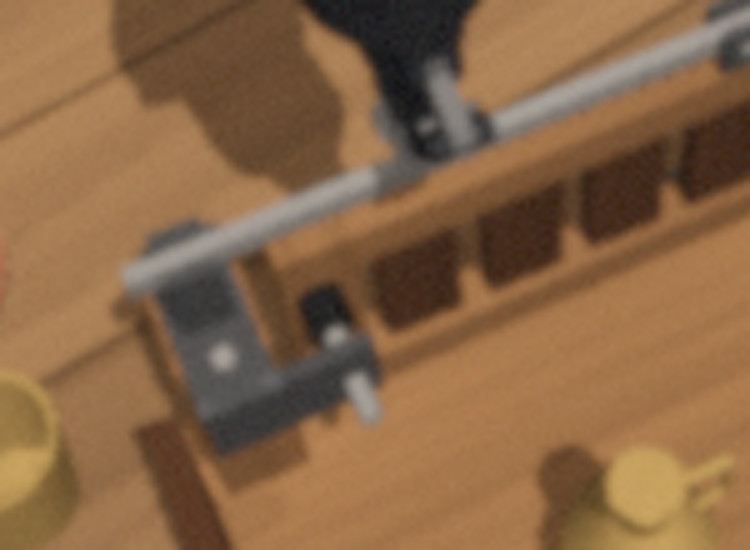

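The crop shows the bar lying in the catch: its tip is at (135,275), it is behind the striker at (175,245), and its top is at 212 mm, so level. The z force is just starting to rise on the pad. Now I ease the push and open the fingers gently.

```bash
python3 -m crank '[{"grip":0,"dx":0,"dy":-0.0005,"dz":0,"yaw":0},{"grip":0,"dx":0,"dy":-0.0005,"dz":0,"yaw":0},{"grip":0,"dx":0,"dy":-0.0005,"dz":0,"yaw":0},{"grip":0,"dx":0,"dy":-0.0005,"dz":0,"yaw":0},{"grip":0,"dx":0,"dy":-0.0005,"dz":0,"yaw":0},{"grip":0,"dx":0,"dy":-0.0005,"dz":0,"yaw":0},{"grip":0,"dx":0,"dy":0,"dz":0,"yaw":0}]' >/dev/null; python3 f.py;  python3 -m crank '[{"grip":0,"dx":0,"dy":-0.0005,"dz":0,"yaw":0},{"grip":0,"dx":0,"dy":-0.0005,"dz":0,"yaw":0},{"grip":0,"dx":0,"dy":-0.0005,"dz":0,"yaw":0},{"grip":0,"dx":0,"dy":0,"dz":0,"yaw":0}]' >/dev/null; python3 f.py
```

```text
across -9.93 along 2.67 z 0.06 yaw 81.49 t 24.70 [ 1.21  1.64 -0.28] [ 0.649  -0.1087  0.4098]
across -5.20 along 2.06 z -1.91 yaw 81.52 t 25.45 [ 0.98  0.92 -0.3 ] [ 0.6485 -0.1084  0.4099]
```

```bash
python3 -m crank '[{"grip":0.2,"dx":0,"dy":0,"dz":0,"yaw":0},{"grip":0.3,"dx":0,"dy":0,"dz":0,"yaw":0},{"grip":0.5,"dx":0,"dy":0,"dz":0,"yaw":0},{"grip":0.5,"dx":0,"dy":0,"dz":0,"yaw":0},{"grip":0.5,"dx":0,"dy":0,"dz":0,"yaw":0},{"grip":0.5,"dx":0,"dy":0,"dz":-0.005,"yaw":0},{"grip":0.5,"dx":0,"dy":0,"dz":-0.01,"yaw":0},{"grip":0.5,"dx":0,"dy":0,"dz":-0.02,"yaw":0}]'; python3 -m crank '[{"grip":0.5,"dx":0,"dy":0,"dz":-0.04,"yaw":0},{"grip":0.5,"dx":0,"dy":0,"dz":-0.04,"yaw":0},{"grip":0.5,"dx":0,"dy":0,"dz":-0.02,"yaw":0},{"grip":0.5,"dx":0,"dy":0,"dz":0,"yaw":0},{"grip":0.5,"dx":0,"dy":0,"dz":0,"yaw":0}]'
python3 - <<'E'
from fit import *
for c in ("wrist","scene"):
    s=snap(c); save("fin_"+c+".png",s["frame"]); m=nets.regions_of(c,"latch")[0]; fitbar(s,m["pixels"])
p=pts(snap("wrist")); H=np.array([.6827,.1174]); psi=np.radians(-8.5); X=np.array([np.cos(psi),np.sin(psi)]);Y=np.array([-X[1],X[0]])
b=np.c_[(p[:,:2]-H)@X,(p[:,:2]-H)@Y,p[:,2]]
k=b[(b[:,0]>-.03)&(b[:,0]<.03)&(b[:,1]<-.32)&(b[:,1]>-.345)&(b[:,2]>.192)&(b[:,2]<.275)]
h,e=np.histogram(k[:,0],bins=np.arange(-.03,.03,.003))
for a,c in zip(e,h):
    if c: q=k[(k[:,0]>=a)&(k[:,0]<a+.003)]; print(round(a*1000),c,np.round(np.percentile(q[:,2],[5,50,95])*1000))
E
```

```text
time: 26.45
ee_pos: [0.6493, -0.1074, 0.4456]
orientation: [-3.141, 0.0, 1.425]
ft_force: [0.6, 0.0, 0.2]
width: 0.5
grip_force: 0.0
time: 27.08
ee_pos: [0.6491, -0.1073, 0.5444]
orientation: [-3.141, -0.0, 1.425]
ft_force: [0.0, 0.5, -0.3]
width: 0.5
grip_force: 0.0
dir [0.157 0.988] ang 80.95 ends [ 0.6263 -0.233 ] [0.6731 0.0611] len 0.298
thumb [ 0.6463 -0.1066  0.2611] [[0.6398, -0.1207, 0.251], [0.6522, -0.0963, 0.2637]] 337 zslope [0.001  0.2108]
dir [0.153 0.988] ang 81.18 ends [ 0.6315 -0.2385] [0.6753 0.044 ] len 0.286
thumb [ 0.6528 -0.115   0.258 ] [[0.6429, -0.1269, 0.2323], [0.6563, -0.1025, 0.2654]] 130 zslope [-0.001   0.2094]
-18 18 [211. 213. 214.]
-15 56 [195. 212. 214.]
-12 70 [196. 213. 214.]
-9 45 [199. 212. 213.]
-6 57 [210. 211. 212.]
-3 38 [211. 212. 213.]
0 49 [196. 197. 212.]
3 37 [195. 197. 198.]
6 46 [196. 197. 198.]
9 86 [196. 220. 222.]
12 64 [195. 220. 222.]
15 21 [195. 221. 222.]
```

View pics/fin_wrist.png

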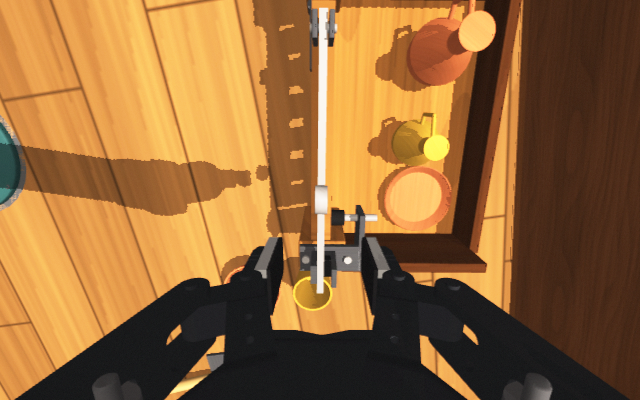

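The wrist view shows the bar level (slope 0.001). It lies in the catch at (320,265), between the striker and the back wall, with the gate shut and the gripper clear above. I'm handing in now.

```bash
python3 -c "
from workcell import r
print(r.close_job())"
```

```text
the job is handed in; nothing more can be done
None
```

The gate is shut with the latch bar level in the catch behind the striker, the gripper is clear, and the job was handed in at about 27 s; no verdict came back.

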